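# Lay out the coffee service

## Task

Lay the coffee service on the serving board: put the wooden ring stand on the middle of the stone tile and stand the clay jebena in the ring with its foot fully down on the tile, and stand the white cup without a handle on the middle of the cork coaster. The sugar jar goes on the board midway between the tile and the coaster, with its wooden lid on top. Set everything down upright without dropping or toppling it, and leave the mug and the incense cup where they are.

Things in the scene. Friction and masses are not known exactly. Their poses are not given: they have to be found in the camera images.
- board: Serving board, brown wooden plank fixed on the counter (z = 0), 150 x 380 mm, 12 mm thick. Origin: centre of its underside; y along the 380 mm. The tile and the coaster lie on it, each centred 135 mm from its middle along the length, one toward either end; which end is which changes. Its middle is bare.
- tile: Square stone tile, 110 x 110 mm, 8 mm thick, fixed on the serving board. Origin: centre of its underside (12 mm above the counter). z up.
- coaster: Round cork coaster, 96 mm across, 6 mm thick, fixed on the serving board. Origin: centre of its underside (12 mm above the counter). z up.
- ring: Pale wooden ring stand for the jebena, loose, 0.12 kg: outside diameter 100 mm, round hole right through of 72 mm diameter, so its wall is 14 mm thick, 28 mm high. Lies flat. Origin: centre of its underside. Can be pinched across its wall from above.
- jebena: Clay coffee pot, loose, about 0.5 kg, 190 mm high. Origin: centre of its foot, z up. Straight round foot, 58 mm across up to 32 mm (bevelled to 48 mm at the bottom), then a belly of 108 mm at 66 mm up; round neck of 32 mm from 122 to 190 mm up. Loop handle on -x and spout on +x both reach 71 mm out; grip the neck along its y. Its foot drops through the ring's hole (7 mm play all round) and stands on what is beneath.
- cup: Small white porcelain cup without a handle, loose, 0.11 kg, open at the top: 60 mm across the rim, narrower at the foot, 55 mm high, wall 4 mm. Origin: centre of its underside, z up.
- jar: Sugar jar of pale clay, loose, about 0.25 kg, straight round open cylinder 60 mm outside diameter, 50 mm inside, 75 mm high, without handle; starts without its lid. Origin: centre of its underside, z up.
- lid: Pale wooden lid of the sugar jar, loose, 0.06 kg: a disc 64 mm across, 6 mm thick, a plug 42 mm across and 6 mm deep beneath it and an upright round knob, 20 mm in diameter and 26 mm high, on top. Origin: centre of the plug's underside (disc's top at 12 mm, knob's top at 38 mm). Seated, its origin is 69 mm above the jar's.
- mug: White mug with a handle on its +y side, loose, 76 mm across the rim, 85 mm high. Not part of the job: leave it where it stands. Origin: centre of its underside. Also on the counter, fixed: a stone mortar, 80 mm across, 45 mm high with a pestle to 75 mm, at x 0.75, y -0.30; a kettle, 200 mm high, at x 0.87, y 0.02; tub, cup rack, bottle and tin out to the sides (|y| above 0.42).
- incense: Small waisted clay incense cup, loose, 64 mm across, 45 mm high, standing among the things, nearer than the board, to the left. Not part of the job: leave it where it stands. Origin: centre of its underside.
Mind the look-alikes: they are no part of the job. What is shaped like the jar but turquoise or yellow is not meant.

How it is judged:
At the end, for the whole second after the job is handed in: Centres: ring on tile within 12 mm, jebena fully down in ring 8 mm, cup on coaster 15 mm, jar on board 15 mm (along and across) from midway between tile and coaster, lid seated on jar 8 mm; all five within 0.12 rad of upright and at rest; mug and incense cup standing within 30 mm of their start (horizontal distance between ring and tile below 0.012 m and z of ring in the frame of tile between 0.005 and 0.012 m and horizontal distance between jebena and ring below 0.008 m and z of jebena in the frame of ring between -0.003 and 0.005 m and horizontal distance between cup and coaster below 0.015 m and z of cup in the frame of coaster between 0.003 and 0.01 m and x of jar in the frame of board between -0.015 and 0.015 m and y of jar in the frame of board between -0.015 and 0.015 m and z of jar in the frame of board between 0.009 and 0.016 m and horizontal distance between lid and jar below 0.008 m and z of lid in the frame of jar between 0.065 and 0.073 m and angle between each of ring, jebena, cup, jar, lid's own z axis and vertical below 0.12 rad and linear speed of each of ring, jebena, cup, jar, lid below 0.02 m/s and angular speed of each of ring, jebena, cup, jar, lid below 0.1 rad/s and not (distance of mug from where it was at the start of the episode above 0.03 m or angle between mug's own z axis and vertical above 0.5 rad) and not (distance of incense from where it was at the start of the episode above 0.03 m or angle between incense's own z axis and vertical above 0.5 rad)); the robot touches nothing.
It fails at once if the mug was disturbed (distance of mug from where it was at the start of the episode above 0.03 m or angle between mug's own z axis and vertical above 0.5 rad).
It fails at once if the incense cup was disturbed (distance of incense from where it was at the start of the episode above 0.03 m or angle between incense's own z axis and vertical above 0.5 rad).
It fails at once if the jebena, cup or jar was toppled (angle between any of jebena, cup, jar's own z axis and vertical above 0.7 rad).
It fails at once if the jebena, cup or jar was dropped (let go more than about 25 mm above its support) or thrown ((contact force between the fingers and jebena below 0.05 N and linear speed of jebena above 0.7 m/s) or (contact force between the fingers and cup below 0.05 N and linear speed of cup above 0.7 m/s) or (contact force between the fingers and jar below 0.05 N and linear speed of jar above 0.7 m/s)).
It also fails if it takes over 141 s, if anything falls off the work surface, if the arm or the gripper's body presses on something with over 40 N, if the wrist force passes 120 N, or if a joint passes its speed limit or range.

## Robot

A 7-joint arm with a two-finger parallel gripper is mounted at the origin on the work surface. World frame = base frame: x ahead of the robot, y to its left, z up, the work surface at z = 0. Lengths are in m, angles in rad, forces in N, time in s.
With the tool pointing down it reaches from about 0.35 to 0.9 m from the base axis. Payload 8.1 kg.
Tool frame: the origin (TCP) lies midway between the tips of the shut fingers; the grasp point (between the pads) lies 19 mm behind it; z points along the fingers, y is the line along which they close (so a half turn about z gives the same grasp; the last joint's range is limited). The gripper opens to 92 mm and grips with 3 to 60 N. Pads are 19 mm wide; open, the fingers measure 130 mm over their backs; the gripper's body (75 mm by 190 mm) begins 47 mm behind the grasp point.
Start: joints at [1.183, 0.434, 0.025, 1.573, -0.012, 1.134, -0.075], TCP at [0.176, -0.6, 0.227] pointing down, gripper open.
Joint ranges: [-2.62, 2.62], [-0.44, 2.09], [-1.27, 1.32], [0.08, 2.57], [-1.32, 4.46], [0.12, 2], [-2.74, 2.74]. Speed limits (rad/s): [2.22, 2.22, 3.01, 3.01, 3.14, 3.14, 3.14].

## Interface

Orientations are given as a rotation vector (axis times angle).
In Python, from cell import observe, get_image, camera_model, sign_off, recognise, silhouettes gives the robot as it stands.
- The arm moves only by the tool apply_moves, never from a script. Its argument "motion" is a list of rows, each an object of numbers: "x", "y", "z": the shift along the world's x, y, z in cm; "yaw": the turn about the world's z in degrees; "hand": the opening, from -1 (shut) to 1 (fully open), so that 0 is half open. In form: [{"x": .., "y": .., "z": .., "yaw": .., "hand": ..}, ...]. A call has 1 to 10 rows; each row is the pose to reach, as a shift and turn from the pose commanded when the call began; what a row does not reach only later rows make up. A row lasts 1/8 s, in which the tool goes at most 62.5 mm and 10.7 degrees, less where a joint would pass 70% of its speed; a pose out of reach is approached as far as the arm can. A call with a gripper value outside its range is refused whole. The fingers move at their own pace and stop on an object; "newtons" is the grip in N (left out, the last holds). Time passes only in rows, so rows that repeat a pose let the fingers close. It gives the time, the measured TCP pose, the force, the opening and the grip force at its end, in the units of the state.
- observe(): the state, without advancing time (a new reading comes with each control period).
- get_image(name): name is "scene" or "top" or "wrist"; returns the picture (420x560x3 uint8, blue, green, red); there is no depth.
- camera_model(name): a dict with "camera_matrix" (3x3 intrinsics, pixels), "k1" (the pictures are not rectified: a ray, as slopes to the right and down, at radius r is drawn at 1 + k1 r^2 times it, then the intrinsics apply), "T" (4x4, takes a point from camera to world coordinates). Camera axes: x right, y up, looking along -z (the intrinsics and any distortion apply to the point x, -y, -z); pixel columns grow to the right and rows downward; lengths in m; the calibration is good to about 2 mm. A picture is of the moment at which its call begins: read the wrist's pose just before it. camera_model takes no time and is no camera call; for the wrist camera it gives the pose at the moment of the call.
- sign_off(): hands the job in; it is judged then, once.
Trained networks look in the newest picture that a camera, given by its name, has taken for a name from the list of things; names that differ only in an ending like _2 or _b are one class to them, and where a whole thing is asked for, a point or a joint stands for the part that bears it (a point fixed in the world has none). Each returns a list of dicts, best first, with "p" (0 to 1); they miss things now and then, are a little off and sometimes report something else, mostly with a low value. They report only what shows in the picture. A call takes as long as a camera call. They do not tell look-alikes from the thing itself.
- recognise(query, camera): "rect" ([left, top, right, bottom] in pixels, round what is visible of it).
- silhouettes(query, camera): "mask" (420x560 bool, what is visible of it) and "rect" ([left, top, right, bottom] in pixels, round what is visible of it).
The state is a dict: "clock": time; "joints": joint angles; "dq": joint speeds; "joint_efforts": joint torques, N m; "position": TCP position; "ee_rot": TCP orientation; "force": force on the tool from outside, world axes, zero at the start; "ft_torque": the same for the moment, N m; "width": opening from 0.0 (shut) to 1.0 (fully open); "gripper_force": force on a finger pad.
Only numpy, scipy, OpenCV 4.12 (cv2) and the standard library are available. Lean on these libraries where they do the work, as an engineer would, in place of code of your own. Each camera call takes 0.05 s, during which the arm holds its last target. There are 200 camera calls.

## Working session

There is one attempt and no reset: what is moved stays moved. The work goes in short steps, Python scripts to look and compute and a tool call to move; the robot and the scene stay as the last step left them, time stands still between calls to the robot, and variables do not carry over. Pictures are saved under pics/ and viewed, at most 16 in all, crops included, and the job is handed in when it is done.

Besides the shell and the picture viewer there is one more tool, called after "Emit:" in YAML: its name, and indented under it one key for each argument. apply_moves: Moves the arm, as the interface text tells. Its arguments: {"type":"object","properties":{"motion":{"type":"array","items":{"type":"object","properties":{"x":{"type":"number"},"y":{"type":"number"},"z":{"type":"number"},"yaw":{"type":"number"},"hand":{"type":"number"}}}},"newtons":{"type":"number"}},"required":["motion"]}

```bash
ls; mkdir -p pics
cat > h.py <<'E'
import numpy as np, cv2
from cell import observe, get_image, camera_model, sign_off, recognise, silhouettes
def ray(cm,u,v):
    K=np.array(cm["camera_matrix"]);T=np.array(cm["T"])
    d=cv2.undistortPoints(np.array([[[u,v]]],float),K,np.array([cm["k1"],0,0,0,0.]))[0,0] if False else None
    x=(u-K[0,2])/K[0,0];y=(v-K[1,2])/K[1,1];a,b=x,y
    for _ in range(30):
        s=1+cm["k1"]*(a*a+b*b);a,b=x/s,y/s
    return T[:3,3],T[:3,:3]@np.array([a,-b,-1.])
def at(cm,u,v,z):
    o,d=ray(cm,u,v);return o+d*(z-o[2])/d[2]
def proj(cm,p):
    K=np.array(cm["camera_matrix"]);T=np.array(cm["T"]);q=T[:3,:3].T@(np.array(p)-T[:3,3])
    a,b=q[0]/-q[2],-q[1]/-q[2];s=1+cm["k1"]*(a*a+b*b)
    return np.array([K[0,0]*a*s+K[0,2],K[1,1]*b*s+K[1,2]])
E
python3 - <<'E'
from h import *
for n in("scene","top"):
    im=get_image(n);cv2.imwrite(f"pics/{n}0.png",im);cm=camera_model(n);print(n,np.round(cm["T"],3).tolist(),cm["camera_matrix"],cm["k1"])
    for q in "board tile coaster ring jebena cup jar lid mug incense".split():
        for r in recognise(q,n)[:4]:
            R=r["rect"];u,v=(R[0]+R[2])/2,(R[1]+R[3])/2
            print(n,q,round(r["p"],2),np.round(R).astype(int).tolist(),np.round(at(cm,u,v,.03),3)[:2])
print(observe())
E
```

```text
pics
scene [[0.674, -0.598, 0.433, 1.025], [0.738, 0.547, -0.395, -0.487], [-0.0, 0.586, 0.811, 1.023], [0.0, 0.0, 0.0, 1.0]] [[445.99981135   0.         277.62681016]
 [  0.         445.99981135 206.43710246]
 [  0.           0.           1.        ]] -0.11011513641600665
scene board 0.69 [243, 185, 371, 308] [ 0.641 -0.034]
scene tile 0.71 [249, 251, 309, 302] [ 0.655 -0.145]
scene tile 0.54 [371, 114, 409, 167] [0.545 0.425]
scene coaster 0.95 [322, 195, 359, 222] [0.617 0.12 ]
scene ring 0.84 [128, 249, 166, 288] [ 0.415 -0.377]
scene jebena 0.74 [373, 116, 406, 167] [0.545 0.42 ]
scene cup 0.66 [126, 248, 168, 288] [ 0.414 -0.376]
scene jar 0.95 [269, 157, 293, 189] [0.413 0.085]
scene jar 0.86 [267, 123, 286, 154] [0.301 0.17 ]
scene jar 0.6 [219, 166, 241, 196] [ 0.336 -0.042]
scene jar 0.48 [235, 197, 258, 225] [ 0.45  -0.075]
scene lid 0.93 [176, 302, 202, 325] [ 0.585 -0.368]
scene mug 0.6 [334, 105, 366, 139] [0.406 0.393]
scene incense 0.94 [313, 145, 334, 168] [0.452 0.224]
top [[0.007, 0.985, -0.173, 0.314], [-1.0, 0.01, 0.012, 0.014], [0.014, 0.173, 0.985, 1.035], [0.0
[... 907 characters left out ...]
223]
{'clock': 1.1, 'joints': array([ 1.18342393,  0.43448396,  0.02500837,  1.5731564 , -0.01157865,
        1.13398014, -0.07507373]), 'dq': array([-0.00113697, -0.00029228, -0.00061917, -0.00125693, -0.00135801,
        0.00088623, -0.00113981]), 'joint_efforts': array([-8.71390621e-04, -6.67658687e+01,  9.83175896e-01, -3.14808798e+01,
       -6.09353324e-02,  3.31748743e-02,  1.50077472e-05]), 'position': array([ 0.17556521, -0.59988284,  0.22676881]), 'ee_rot': array([ 3.10969221e+00,  4.45703970e-01, -1.26605209e-05]), 'force': array([-0.17809017,  0.81092102, -0.63560998]), 'ft_torque': array([-0.03138469,  0.06067274, -0.00332734]), 'gripper_force': 0.0, 'width': 0.9998174048412252}
```

Run:
```python
import cv2
a=cv2.imread("pics/top0.png")[95:325,60:490];cv2.imwrite("pics/top0c.png",cv2.resize(a,(800,428),interpolation=cv2.INTER_CUBIC))
a=cv2.imread("pics/scene0.png")[90:340,110:420];cv2.imwrite("pics/scene0c.png",cv2.resize(a,(744,600),interpolation=cv2.INTER_CUBIC))
```

```text
(no output)
```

View pics/top0c.png

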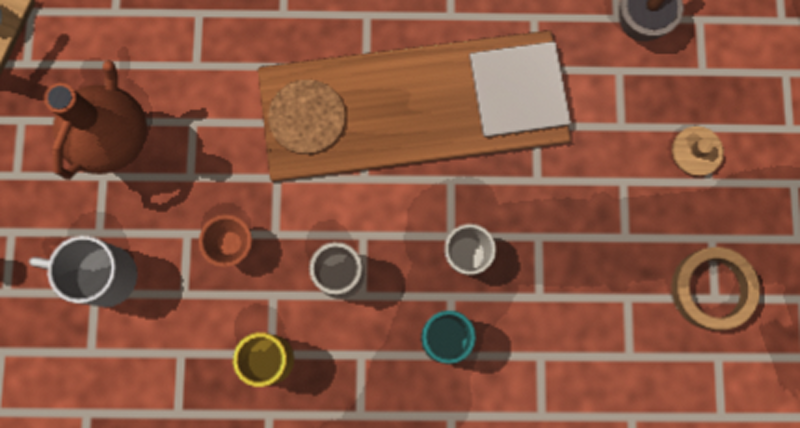

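View pics/scene0c.png

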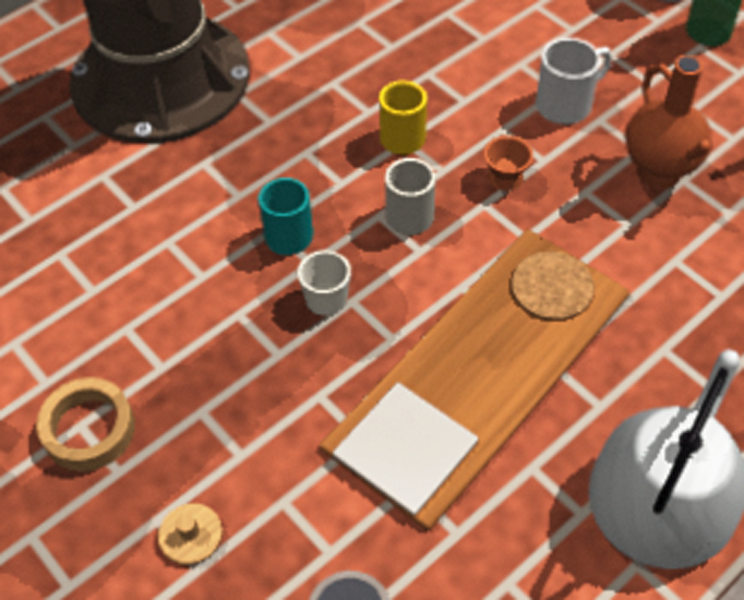

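The top crop shows the coaster at the board's +y end and the tile at its -y end. Upright cylinders, in full top-picture pixels:
- The pale cylinder at (241,239) fits the jar. It is tall, straight-sided and pale.
- The yellow (200,288) and turquoise (301,276) cylinders are the look-alikes.
- The white tapered one at (312,229) has no handle, so it is the cup.
- The mug at (104,240) has a handle.

I'll confirm these in one enlarged crop and fit the positions.

```bash
cat >> h.py <<'E'
PR={"jar":[(30,0),(30,75)],"cup":[(21,0),(30,55)],"ring":[(50,0),(50,28)],"lid":[(21,0),(32,6),(32,12),(10,12),(10,38)],"incense":[(30,0),(32,45)]}
t=np.linspace(0,2*np.pi,60,endpoint=False)
def fit(name,n,mask,z0=0,g=None):
    cm=camera_model(n);v,u=np.nonzero(mask);c=np.array([u.mean(),v.mean()])
    h=PR[name][-1][1]/2000
    p=at(cm,*c,z0+h) if g is None else np.array([*g,0.])
    for _ in range(6):
        M=np.zeros((420*4,560*4),np.uint8)
        P=[proj(cm,[p[0]+r*np.cos(a)/1000,p[1]+r*np.sin(a)/1000,z0+z/1000]) for r,z in PR[name] for a in t]
        if name=="lid":
            for s in (slice(0,180),slice(180,300)): cv2.fillConvexPoly(M,cv2.convexHull((np.array(P[s])*4+2).round().astype(np.int32)),1)
        else: cv2.fillConvexPoly(M,cv2.convexHull((np.array(P)*4+2).round().astype(np.int32)),1)
        if name=="ring":
            q=[cv2.fillConvexPoly(np.zeros_like(M),(np.array([proj(cm,[p[0]+.036*np.cos(a),p[1]+.036*np.sin(a),z0+z]) for a in t])*4+2).round().astype(np.int32),1) for z in(0,.028)]
            M[(q[0]&q[1])>0]=0
        vv,uu=np.nonzero(M);m=np.array([uu.mean(),vv.mean()])/4-.375
        p[:2]+=(at(cm,*c,z0+h)-at(cm,*m,z0+h))[:2]
    return p[:2],vv.size/16/max(1,u.size)
E
python3 - <<'E'
from h import *
mk={}
for n in("scene","top"):
    get_image(n);cm=camera_model(n)
    for q in "jar cup ring lid incense".split():
        for r in silhouettes(q,n)[:4]:
            p,k=fit(q,n,r["mask"]);print(n,q,round(r["p"],2),np.round(p,4),"area ratio",round(k,2))
    U=np.zeros((420,560),np.uint8)
    for q,z in (("board",.012),("tile",.02),("coaster",.018)):
        r=silhouettes(q,n)
        if not r: print(n,q,None);continue
        m=r[0]["mask"].astype(np.uint8);U|=m
        vu=np.argwhere(m);b=cv2.minAreaRect(np.array([at(cm,u,v,z)[:2]*1000 for v,u in vu],np.float32));print(n,q,r[0]["p"],np.round(b[0],1),np.round(b[1]),round(b[2],1))
    vu=np.argwhere(U);b=cv2.minAreaRect(np.array([at(cm,u,v,.012)[:2]*1000 for v,u in vu],np.float32));print(n,"union",b)
a=cv2.imread("pics/top0.png")
c1=cv2.resize(a[205:310,170:340],(800,494),interpolation=cv2.INTER_CUBIC)
cv2.imwrite("pics/cand.png",c1)
b=cv2.imread("pics/scene0.png")
l=cv2.resize(a[120:200,75:175],(500,400),interpolation=cv2.INTER_CUBIC);r=cv2.resize(b[105:180,365:425],(300,375),interpolation=cv2.INTER_CUBIC)
o=np.zeros((400,800,3),np.uint8);o[:,:500]=l;o[:375,500:]=r;cv2.imwrite("pics/jeb.png",o)
E
```

```text
scene jar 0.84 [0.4147 0.0816] area ratio 1.06
scene jar 0.82 [0.3086 0.1656] area ratio 1.03
scene jar 0.72 [0.4504 0.2113] area ratio 1.71
scene jar 0.63 [ 0.3359 -0.0456] area ratio 1.1
scene cup 0.97 [ 0.4389 -0.0738] area ratio 0.95
scene cup 0.34 [ 0.5865 -0.3662] area ratio 1.15
scene ring 0.94 [ 0.3971 -0.3739] area ratio 1.12
scene lid 0.64 [ 0.5714 -0.3627] area ratio 1.03
scene incense 0.75 [0.4426 0.2208] area ratio 1.25
scene board 0.81 [630.5  -6.4] [153. 382.] 8.0
scene tile 0.76 [ 648.5 -140.7] [110. 111.] 8.8
scene coaster 0.77 [610.8 124.4] [92. 95.] 83.0
scene union ((630.4987182617188, -6.389892578125), (152.78421020507812, 381.6028747558594), 7.9826226234436035)
top jar 0.92 [0.4157 0.0864] area ratio 1.02
top jar 0.84 [ 0.3398 -0.0426] area ratio 1.06
top jar 0.74 [0.3114 0.1703] area ratio 1.0
top jar 0.31 [0.4509 0.2207] area ratio 1.3
top cup 0.69 [ 0.6405 -0.131 ] area ratio 0.28
top cup 0.68 [ 0.4411 -0.0682] area ratio 1.08
top cup 0.57 [0.6134 0.0159] area ratio 0.08
top ring 0.64 [ 0.3994 -0.3703] area ratio 1.02
top lid 0.88 [ 0.5757 -0.3577] area ratio 1.06
top lid 0.19 [0.4203 0.0906] area ratio 1.02
top incense 0.86 [0.4516 0.2235] area ratio 1.17
top board 0.7 [628.8  -1.1] [153. 377.] 8.4
top tile 0.57 [ 649.7 -134.6] [110. 110.] 9.2
top coaster 0.65 [609.6 132.8] [91. 93.] 0.7
top union ((629.0737915039062, -3.1870574951171875), (153.29312133789062, 381.1243896484375), 8.427741050720215)
```

View pics/cand.png

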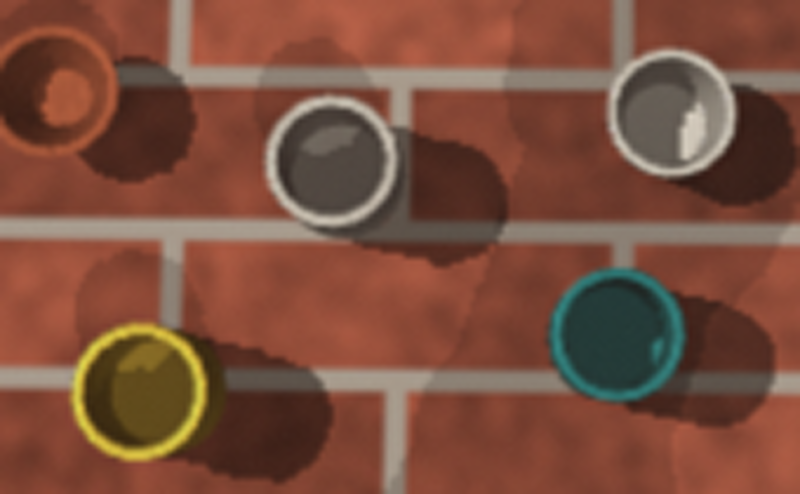

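View pics/jeb.png

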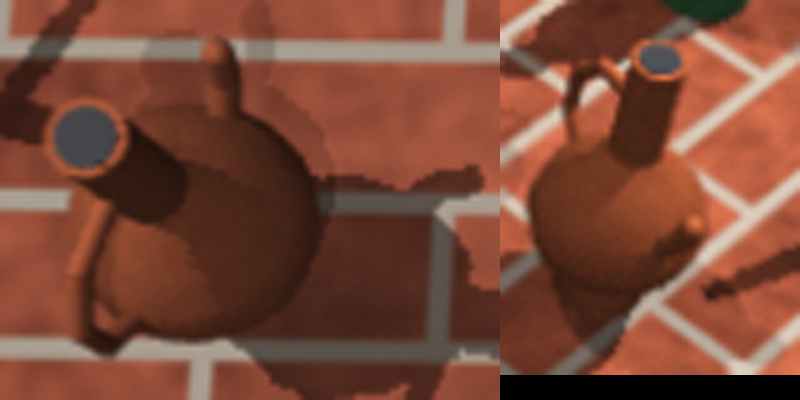

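The crop confirms the identities: pale jar at crop (330,160) and white cup at (672,113), with the yellow and turquoise decoys below. The jebena's spout points to image-up (crop 215,48) and its handle loop is at lower left (95,330). I'll start with the ring, hovering over it to check with the wrist camera.

Emit:
apply_moves:
  motion:
    - {"x": 6, "y": 0, "yaw": 10, "hand": 0.5}
    - {"x": 8, "y": 5, "yaw": 20, "hand": 0}
    - {"x": 12, "y": 10, "yaw": 30, "hand": 0}
    - {"x": 15, "y": 15, "yaw": 40, "hand": 0}
    - {"x": 18, "y": 18, "yaw": 50, "hand": 0}
    - {"x": 18, "y": 22.2, "yaw": 60, "hand": 0}
    - {"x": 18, "y": 22.2, "yaw": 70, "hand": 0}
    - {"x": 18, "y": 22.2, "yaw": 80, "hand": 0}
    - {"x": 18, "y": 22.2, "yaw": 82, "hand": 0}
    - {"x": 18, "y": 22.2, "yaw": 82, "hand": 0}
  newtons: 20

```text
schema error: expected keys x, y, z, yaw, hand
```

Run:
```python
from h import *
print(observe()["position"],observe()["ee_rot"])
im=get_image("wrist");cm=camera_model("wrist");cv2.imwrite("pics/w1.png",im);print(np.round(cm["T"],3).tolist(),cm["camera_matrix"])
for q in ("ring","lid"):
    for r in silhouettes(q,"wrist")[:2]: print(q,r["p"],r["rect"],fit(q,"wrist",r["mask"]))
from scipy.optimize import least_squares
# jebena neck top, spout tip, handle from the two fixed cameras
ct,cs=camera_model("top"),camera_model("scene")
for nm,a,b in (("neck",(92.4,147.4),(396.6,117.4)),("spout",(118,130),(403.4,150)),):
    s=least_squares(lambda p:np.r_[proj(ct,p)-a,proj(cs,p)-b],[.6,.4,.15]);print(nm,s.x.round(4),s.fun.round(1),at(ct,*a,.19).round(4),at(cs,*b,.19).round(4))
```

```text
[ 0.17557678 -0.59984645  0.22673455] [ 3.10977594e+00  4.45671271e-01 -2.53240683e-05]
[[0.282, 0.93, 0.236, 0.238], [-0.959, 0.273, 0.071, -0.581], [0.001, -0.247, 0.969, 0.385], [0.0, 0.0, 0.0, 1.0]] [[292.61976079   0.         280.17639051]
 [  0.         292.61976079 207.48948528]
 [  0.           0.           1.        ]]
neck [0.5777 0.3673 0.1878] [ 0.6  0.5  1.  -0.4] [0.5779 0.3675 0.19  ] [0.578  0.3617 0.19  ]
spout [0.6372 0.3445 0.1208] [ 0.5  0.4  0.9 -0.3] [0.6136 0.3206 0.19  ] [0.6661 0.278  0.19  ]
```

View pics/w1.png

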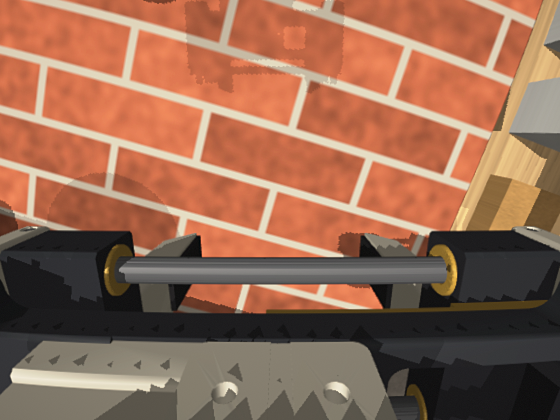

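Emit:
apply_moves:
  motion:
    - {"x": 6, "y": 0, "z": 0, "yaw": 10, "hand": 0.5}
    - {"x": 8, "y": 5, "z": 0, "yaw": 20, "hand": 0}
    - {"x": 12, "y": 10, "z": 0, "yaw": 30, "hand": 0}
    - {"x": 15, "y": 15, "z": 0, "yaw": 40, "hand": 0}
    - {"x": 18, "y": 18, "z": 0, "yaw": 50, "hand": 0}
    - {"x": 18, "y": 22.2, "z": 0, "yaw": 60, "hand": 0}
    - {"x": 18, "y": 22.2, "z": 0, "yaw": 70, "hand": 0}
    - {"x": 18, "y": 22.2, "z": 0, "yaw": 80, "hand": 0}
    - {"x": 18, "y": 22.2, "z": 0, "yaw": 82, "hand": 0}
    - {"x": 18, "y": 22.2, "z": 0, "yaw": 82, "hand": 0}
  newtons: 20

```text
clock: 3.4
position: [0.3555, -0.378, 0.2267]
ee_rot: [2.058, 2.373, 0.0]
force: [0.2, -0.1, -0.2]
width: 0.504
gripper_force: 0.0
```

```bash
cat > look.py <<'E'
import sys
from h import *
def look(qs,pic=None,n="wrist"):
    o=observe();print("TCP",o["position"].round(4),o["ee_rot"].round(3),"t",o["clock"],"w",o["width"])
    im=get_image(n);
    if pic: cv2.imwrite(f"pics/{pic}.png",im)
    for q,z in qs:
        for r in silhouettes(q,n)[:2]:
            p,k=fit(q,n,r["mask"],z);print(q,round(r["p"],2),np.round(r["rect"]).tolist(),p.round(4),round(k,2))
E
python3 - <<'E'
from look import *
look([("ring",0),("lid",0)],"w2")
E
```

```text
TCP [ 0.3555 -0.378   0.2267] [2.058 2.373 0.   ] t 3.4 w 0.503510429036309
ring 0.88 [277.0, 148.0, 357.0, 226.0] [ 0.3981 -0.3711] 1.1
lid 0.91 [422.0, 172.0, 467.0, 219.0] [ 0.5724 -0.3597] 1.04
```

View pics/w2.png

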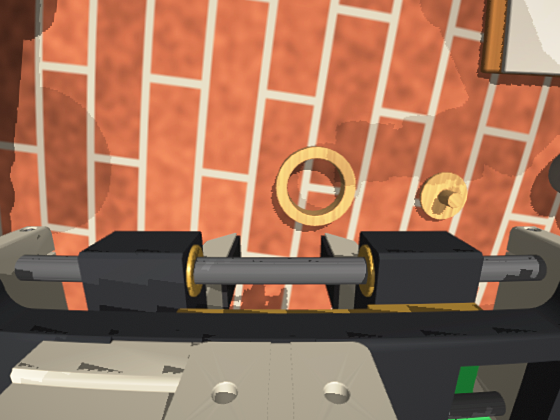

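The wrist view shows the ring at (316,187) and the lid at (445,196). The fit matches the average of the two fixed cameras, so I'll descend and pinch the ring's near wall.

Emit:
apply_moves:
  motion:
    - {"x": 0, "y": 0.1, "z": -6, "yaw": 0, "hand": 0}
    - {"x": 0, "y": 0.1, "z": -12, "yaw": 0, "hand": 0}
    - {"x": 0, "y": 0.1, "z": -17, "yaw": 0, "hand": 0}
    - {"x": 0, "y": 0.1, "z": -20, "yaw": 0, "hand": 0}
    - {"x": 0, "y": 0.1, "z": -22, "yaw": 0, "hand": 0}
    - {"x": 0, "y": 0.1, "z": -22, "yaw": 0, "hand": 0}
    - {"x": 0, "y": 0.1, "z": -22, "yaw": 0, "hand": -1}
    - {"x": 0, "y": 0.1, "z": -22, "yaw": 0, "hand": -1}
    - {"x": 0, "y": 0.1, "z": -22, "yaw": 0, "hand": -1}
    - {"x": 0, "y": 0.1, "z": -22, "yaw": 0, "hand": -1}
  newtons: 25

```text
clock: 4.8
position: [0.3559, -0.3772, 0.0073]
ee_rot: [2.054, 2.375, -0.0]
force: [-0.4, 0.3, 4.8]
width: 0.139
gripper_force: 24.9
```

Emit:
apply_moves:
  motion:
    - {"x": 0, "y": 0, "z": 3, "yaw": 0, "hand": -1}
    - {"x": 0, "y": 0, "z": 8, "yaw": 0, "hand": -1}
    - {"x": 4, "y": 4, "z": 10, "yaw": 0, "hand": -1}
    - {"x": 8, "y": 8, "z": 10, "yaw": 0, "hand": -1}
    - {"x": 12, "y": 12, "z": 10, "yaw": 0, "hand": -1}
    - {"x": 16, "y": 16, "z": 10, "yaw": 0, "hand": -1}
    - {"x": 20, "y": 20, "z": 10, "yaw": 0, "hand": -1}
    - {"x": 23.5, "y": 22, "z": 10, "yaw": 0, "hand": -1}
    - {"x": 25.1, "y": 23.3, "z": 10, "yaw": 0, "hand": -1}
    - {"x": 25.1, "y": 23.3, "z": 10, "yaw": 0, "hand": -1}
  newtons: 25

```text
clock: 6.05
position: [0.6068, -0.1428, 0.1064]
ee_rot: [-2.052, -2.378, -0.0]
force: [-1.3, -1.0, -1.7]
width: 0.137
gripper_force: 24.9
```

Run:
```python
from look import *
look([("ring",.10)],"w3")
cm=camera_model("wrist")
for q,z in (("tile",.02),("coaster",.018),("board",.012)):
    for r in silhouettes(q,"wrist")[:1]:
        m=r["mask"];b=cv2.minAreaRect(np.array([at(cm,u,v,z)[:2]*1000 for v,u in np.argwhere(m)],np.float32));print(q,r["p"],b)
    print(q,[x["rect"] for x in recognise(q,"top")[:1]])
```

```text
TCP [ 0.6068 -0.1428  0.1064] [-2.052 -2.378 -0.   ] t 6.05 w 0.13742402677506785
ring 0.76 [270.0, 163.0, 461.0, 311.0] [ 0.64   -0.1161] 2.11
ring 0.35 [238.0, 3.0, 426.0, 239.0] [ 0.6101 -0.0471] 0.64
tile 0.78 ((643.3472290039062, -120.983642578125), (109.63497924804688, 75.36181640625), 9.627645492553711)
tile [[312.5, 116.7, 366.5, 170.4]]
coaster [[200.3, 136.8, 246.3, 177.2]]
board 0.9 ((636.1116943359375, -68.3641128540039), (149.19705200195312, 197.62953186035156), 8.046294212341309)
board [[201.6, 113.4, 364.9, 192.7]]
```

View pics/w3.png

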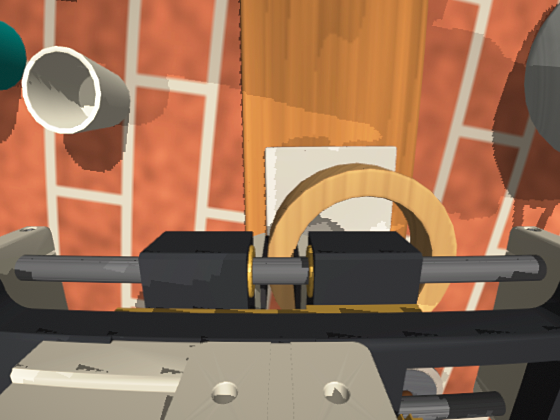

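Emit:
apply_moves:
  motion:
    - {"x": -0.15, "y": -0.1, "z": -3, "yaw": 0, "hand": -1}
    - {"x": -0.15, "y": -0.1, "z": -5.5, "yaw": 0, "hand": -1}
    - {"x": -0.15, "y": -0.1, "z": -7, "yaw": 0, "hand": -1}
    - {"x": -0.15, "y": -0.1, "z": -7.5, "yaw": 0, "hand": -1}
    - {"x": -0.15, "y": -0.1, "z": -7.8, "yaw": 0, "hand": -1}
    - {"x": -0.15, "y": -0.1, "z": -7.8, "yaw": 0, "hand": -1}
    - {"x": -0.15, "y": -0.1, "z": -7.8, "yaw": 0, "hand": -0.6}
    - {"x": -0.15, "y": -0.1, "z": -7.8, "yaw": 0, "hand": -0.2}
    - {"x": -0.15, "y": -0.1, "z": -7.8, "yaw": 0, "hand": -0.2}

```text
clock: 7.58
position: [0.6053, -0.1449, 0.0291]
ee_rot: [2.054, 2.376, 0.0]
force: [-0.4, 0.0, 0.2]
width: 0.367
gripper_force: 0.0
```

Emit:
apply_moves:
  motion:
    - {"x": 0, "y": 0, "z": 4, "yaw": 0, "hand": -0.2}
    - {"x": 0, "y": 0, "z": 9, "yaw": 0, "hand": 0}
    - {"x": -6, "y": 0, "z": 13, "yaw": 0, "hand": 0.5}
    - {"x": -11, "y": 0, "z": 16, "yaw": 0, "hand": 1}
    - {"x": -15, "y": 4, "z": 16, "yaw": 0, "hand": 1}
    - {"x": -16.6, "y": 7.2, "z": 16, "yaw": 0, "hand": 1}
    - {"x": -16.6, "y": 7.2, "z": 16, "yaw": 0, "hand": 1}
    - {"x": -16.6, "y": 7.2, "z": 16, "yaw": 0, "hand": 1}

```text
clock: 8.57
position: [0.4396, -0.0734, 0.189]
ee_rot: [2.054, 2.376, 0.0]
force: [0.7, -0.6, 0.7]
width: 0.998
gripper_force: 0.0
```

Run:
```python
from look import *
look([("cup",0),("ring",.02)])
look([("ring",.02)],None,"top");
for r in silhouettes("tile","top")[:1]: print(r["rect"])
look([("ring",.02)],"s4","scene")
```

```text
TCP [ 0.4396 -0.0734  0.189 ] [2.054 2.376 0.   ] t 8.575 w 0.9978648035028932
cup 0.72 [253.0, 169.0, 311.0, 221.0] [ 0.4398 -0.0689] 1.06
ring 0.72 [410.0, 234.0, 430.0, 254.0] [ 0.6048 -0.1092] 20.55
TCP [ 0.4396 -0.0737  0.1886] [-2.056 -2.375 -0.   ] t 8.725 w 1.0017188529333527
ring 0.45 [328.0, 119.0, 359.0, 127.0] [ 0.6905 -0.1395] 4.83
[312.6, 116.3, 358.9, 128.9]
TCP [ 0.4393 -0.0733  0.1885] [-2.055 -2.375  0.   ] t 8.875 w 1.0007866813116186
ring 0.8 [260.0, 253.0, 301.0, 293.0] [ 0.6447 -0.1419] 1.0
```

Emit:
apply_moves:
  motion:
    - {"x": 0, "y": 0.35, "z": 0, "yaw": 0, "hand": 0.65}
    - {"x": 0.05, "y": 0.35, "z": -4, "yaw": 0, "hand": 0.65}
    - {"x": 0.05, "y": 0.35, "z": -9, "yaw": 0, "hand": 0.65}
    - {"x": 0.05, "y": 0.35, "z": -14, "yaw": 0, "hand": 0.65}
    - {"x": 0.05, "y": 0.35, "z": -16.7, "yaw": 0, "hand": 0.65}
    - {"x": 0.05, "y": 0.35, "z": -16.7, "yaw": 0, "hand": 0.65}
    - {"x": 0.05, "y": 0.35, "z": -16.7, "yaw": 0, "hand": 0}
    - {"x": 0.05, "y": 0.35, "z": -16.7, "yaw": 0, "hand": 0}
    - {"x": 0.05, "y": 0.35, "z": -16.7, "yaw": 0, "hand": 0}
    - {"x": 0.05, "y": 0.35, "z": -16.7, "yaw": 0, "hand": 0}
  newtons: 15

```text
clock: 10.22
position: [0.4404, -0.0695, 0.0229]
ee_rot: [2.053, 2.375, 0.002]
force: [-0.9, -0.1, 8.3]
width: 0.642
gripper_force: 15.0
```

Emit:
apply_moves:
  motion:
    - {"x": 0, "y": 0, "z": 1, "yaw": 0, "hand": 0}
    - {"x": 0, "y": 0, "z": 4, "yaw": 0, "hand": 0}
    - {"x": 0, "y": 0, "z": 9, "yaw": 0, "hand": 0}
    - {"x": 3, "y": 3, "z": 12, "yaw": 0, "hand": 0}
    - {"x": 7, "y": 7, "z": 12, "yaw": 0, "hand": 0}
    - {"x": 11, "y": 11, "z": 12, "yaw": 0, "hand": 0}
    - {"x": 14, "y": 15, "z": 12, "yaw": 0, "hand": 0}
    - {"x": 16, "y": 18, "z": 11, "yaw": 0, "hand": 0}
    - {"x": 16.9, "y": 19.85, "z": 10, "yaw": 0, "hand": 0}
    - {"x": 16.9, "y": 19.85, "z": 10, "yaw": 0, "hand": 0}

```text
clock: 11.48
position: [0.6076, 0.1301, 0.121]
ee_rot: [-2.051, -2.377, 0.002]
force: [-0.3, -0.0, -0.4]
width: 0.645
gripper_force: 15.0
```

Run:
```python
from look import *
look([("cup",.10)],"w5")
cm=camera_model("wrist")
for q,z in (("coaster",.018),("board",.012)):
    for r in silhouettes(q,"wrist")[:1]:
        m=r["mask"];P=np.array([at(cm,u,v,z)[:2]*1000 for v,u in np.argwhere(m)],np.float32);print(q,r["p"],cv2.minAreaRect(P),cv2.minEnclosingCircle(P))
look([("ring",.02)],None,"top")
for r in silhouettes("ring","top")[:2]:
  print(r["p"],r["rect"],r["mask"].sum())
im=get_image("top");cv2.imwrite("pics/t5.png",cv2.resize(im[100:200,180:390],(798,380),interpolation=cv2.INTER_CUBIC))
```

```text
TCP [0.6076 0.1301 0.121 ] [-2.051e+00 -2.377e+00  2.000e-03] t 11.475 w 0.6448735991898826
cup 0.91 [222.0, 204.0, 343.0, 310.0] [0.6063 0.1355] 1.72
coaster 0.64 ((609.2750244140625, 141.17010498046875), (95.53202819824219, 70.1537094116211), 5.5424604415893555) ((610.1978759765625, 128.982421875), 48.033348083496094)
board 0.61 ((613.973388671875, 100.97291564941406), (148.26043701171875, 168.01121520996094), 8.336100578308105) ((613.42333984375, 101.0518569946289), 109.11042785644531)
TCP [0.6083 0.1273 0.1221] [ 2.056e+00  2.374e+00 -1.000e-03] t 11.675 w 0.6412314061391429
ring 0.95 [321.0, 120.0, 364.0, 163.0] [ 0.6574 -0.1492] 1.61
0.95 [321.2, 120.4, 363.9, 163.1] 628
```

View pics/w5.png

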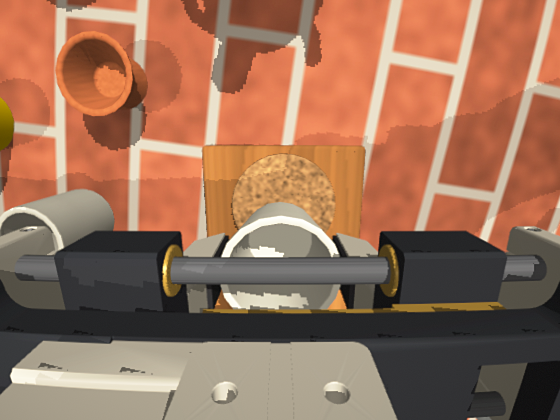

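The cup hangs centred over the coaster (wrist picture: cup 280,262; coaster 283,203), so I'll lower it.

Emit:
apply_moves:
  motion:
    - {"x": 0.2, "y": 0.1, "z": -2, "yaw": 0, "hand": 0}
    - {"x": 0.2, "y": 0.1, "z": -5, "yaw": 0, "hand": 0}
    - {"x": 0.2, "y": 0.1, "z": -7, "yaw": 0, "hand": 0}
    - {"x": 0.2, "y": 0.1, "z": -7.7, "yaw": 0, "hand": 0}
    - {"x": 0.2, "y": 0.1, "z": -8.0, "yaw": 0, "hand": 0}
    - {"x": 0.2, "y": 0.1, "z": -8.1, "yaw": 0, "hand": 0}
    - {"x": 0.2, "y": 0.1, "z": -8.1, "yaw": 0, "hand": 0}

```text
clock: 12.75
position: [0.611, 0.1303, 0.0414]
ee_rot: [2.054, 2.376, 0.001]
force: [-0.2, 0.7, -0.5]
width: 0.642
gripper_force: 15.0
```

Emit:
apply_moves:
  motion:
    - {"x": 0, "y": 0, "z": 0, "yaw": 0, "hand": 0.5}
    - {"x": 0, "y": 0, "z": 0, "yaw": 0, "hand": 0.75}
    - {"x": 0, "y": 0, "z": 0, "yaw": 0, "hand": 0.75}
    - {"x": 0, "y": 0, "z": 3, "yaw": 0, "hand": 0.75}
    - {"x": 0, "y": 0, "z": 8, "yaw": 0, "hand": 0.75}
    - {"x": -5, "y": -1, "z": 13, "yaw": 0, "hand": 0.75}
    - {"x": -11, "y": -2, "z": 16, "yaw": 0, "hand": 0.75}
    - {"x": -16, "y": -3.5, "z": 16, "yaw": 0, "hand": 0.75}
    - {"x": -19.5, "y": -4.5, "z": 16, "yaw": 0, "hand": 0.75}
    - {"x": -19.5, "y": -4.5, "z": 16, "yaw": 0, "hand": 0.75}

```text
clock: 14.0
position: [0.4133, 0.0841, 0.2011]
ee_rot: [2.054, 2.375, -0.002]
force: [-0.1, -0.2, 0.4]
width: 0.872
gripper_force: 0.0
```

Run:
```python
from look import *
look([("jar",0)])
look([("cup",.018)],None,"scene")
look([("cup",.018)],None,"top")
```

```text
TCP [0.4133 0.0841 0.2011] [ 2.054e+00  2.375e+00 -2.000e-03] t 14.0 w 0.8715143292686778
jar 0.9 [152.0, 65.0, 228.0, 129.0] [0.3131 0.1704] 1.04
jar 0.78 [252.0, 163.0, 314.0, 227.0] [0.4172 0.0881] 1.01
TCP [0.4163 0.0852 0.2013] [2.054e+00 2.375e+00 2.000e-03] t 14.1 w 0.8763086187799569
cup 0.89 [333.0, 184.0, 354.0, 214.0] [0.611  0.1254] 0.92
TCP [0.4168 0.0856 0.2009] [2.055e+00 2.376e+00 2.000e-03] t 14.2 w 0.8775020564873132
```

View pics/t5.png

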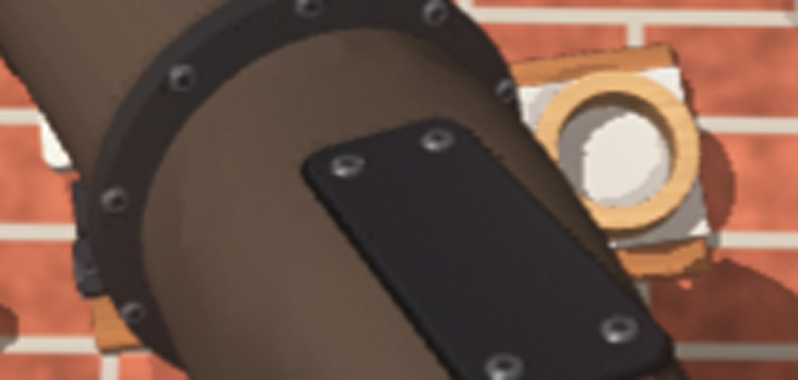

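The top crop shows the ring lying flat on the tile, and the scene fit puts the cup on the coaster. Next I'll pick up the jar, whose position matches the earlier fits.

Emit:
apply_moves:
  motion:
    - {"x": 0, "y": 0.05, "z": -5, "yaw": 0, "hand": 0.75}
    - {"x": 0, "y": 0.05, "z": -10, "yaw": 0, "hand": 0.75}
    - {"x": 0, "y": 0.05, "z": -14, "yaw": 0, "hand": 0.75}
    - {"x": 0, "y": 0.05, "z": -16.8, "yaw": 0, "hand": 0.75}
    - {"x": 0, "y": 0.05, "z": -16.8, "yaw": 0, "hand": 0.75}
    - {"x": 0, "y": 0.05, "z": -16.8, "yaw": 0, "hand": 0}
    - {"x": 0, "y": 0.05, "z": -16.8, "yaw": 0, "hand": 0}
    - {"x": 0, "y": 0.05, "z": -16.8, "yaw": 0, "hand": 0}
    - {"x": 0, "y": 0.05, "z": -16.8, "yaw": 0, "hand": 0}
  newtons: 20

```text
clock: 15.42
position: [0.4159, 0.0857, 0.0337]
ee_rot: [2.054, 2.376, 0.001]
force: [-1.9, 0.0, 8.3]
width: 0.659
gripper_force: 20.0
```

Emit:
apply_moves:
  motion:
    - {"x": 0, "y": 0, "z": 1, "yaw": 0, "hand": 0}
    - {"x": 0, "y": 0, "z": 4, "yaw": 0, "hand": 0}
    - {"x": 2, "y": -1, "z": 8, "yaw": 0, "hand": 0}
    - {"x": 6, "y": -3, "z": 10, "yaw": 0, "hand": 0}
    - {"x": 11, "y": -5, "z": 10, "yaw": 0, "hand": 0}
    - {"x": 16, "y": -7, "z": 10, "yaw": 0, "hand": 0}
    - {"x": 19.5, "y": -8.5, "z": 8, "yaw": 0, "hand": 0}
    - {"x": 21.3, "y": -9, "z": 6, "yaw": 0, "hand": 0}
    - {"x": 21.3, "y": -9, "z": 6, "yaw": 0, "hand": 0}
    - {"x": 21.3, "y": -9, "z": 6, "yaw": 0, "hand": 0}

```text
clock: 16.68
position: [0.628, -0.0038, 0.0935]
ee_rot: [-2.054, -2.377, -0.001]
force: [0.2, 0.6, -3.1]
width: 0.662
gripper_force: 20.0
```

Run:
```python
from look import *
look([("jar",.06)],None,"scene")
look([("jar",.06)],"w6")
```

```text
TCP [ 0.628  -0.0038  0.0935] [-2.054e+00 -2.377e+00 -1.000e-03] t 16.675 w 0.6622173372464224
jar 0.88 [300.0, 209.0, 323.0, 242.0] [ 0.6297 -0.0198] 1.72
jar 0.64 [266.0, 126.0, 287.0, 152.0] [0.3507 0.1269] 1.15
TCP [ 0.6283 -0.0037  0.094 ] [2.053e+00 2.377e+00 1.000e-03] t 16.775 w 0.6604963822743936
jar 0.94 [214.0, 194.0, 347.0, 308.0] [0.6262 0.0069] 1.75
```

View pics/w6.png

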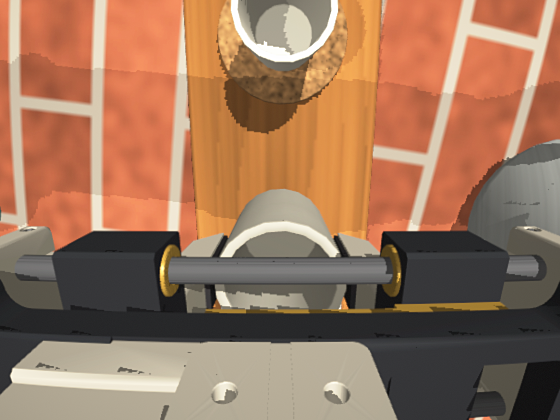

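Emit:
apply_moves:
  motion:
    - {"x": 0.05, "y": 0, "z": -2.5, "yaw": 0, "hand": 0}
    - {"x": 0.05, "y": 0, "z": -4, "yaw": 0, "hand": 0}
    - {"x": 0.05, "y": 0, "z": -4.5, "yaw": 0, "hand": 0}
    - {"x": 0.05, "y": 0, "z": -4.8, "yaw": 0, "hand": 0}
    - {"x": 0.05, "y": 0, "z": -4.8, "yaw": 0, "hand": 0}
    - {"x": 0.05, "y": 0, "z": -4.8, "yaw": 0, "hand": 0}

```text
clock: 17.62
position: [0.6291, -0.0042, 0.0458]
ee_rot: [2.054, 2.376, 0.0]
force: [-4.4, -0.3, 5.6]
width: 0.667
gripper_force: 20.0
```

Emit:
apply_moves:
  motion:
    - {"x": 0, "y": 0, "z": 0, "yaw": 0, "hand": 0.5}
    - {"x": 0, "y": 0, "z": 0, "yaw": 0, "hand": 0.7}
    - {"x": 0, "y": 0, "z": 0, "yaw": 0, "hand": 0.7}
    - {"x": 0, "y": 0, "z": 4, "yaw": 0, "hand": 0.7}
    - {"x": 0, "y": 0, "z": 9, "yaw": 0, "hand": 0.7}
    - {"x": 0, "y": -4, "z": 14, "yaw": 0, "hand": 0.3}
    - {"x": -1, "y": -10, "z": 15, "yaw": 0, "hand": 0}
    - {"x": -2, "y": -16, "z": 15, "yaw": 0, "hand": 0}
    - {"x": -3, "y": -22, "z": 15, "yaw": 0, "hand": 0}
    - {"x": -4, "y": -28, "z": 15, "yaw": 0, "hand": 0}

```text
clock: 18.88
position: [0.5887, -0.2863, 0.195]
ee_rot: [2.054, 2.376, 0.0]
force: [1.1, -0.1, -1.1]
width: 0.501
gripper_force: 0.0
```

Emit:
apply_moves:
  motion:
    - {"x": -1, "y": -5, "z": 0, "yaw": 0, "hand": 0}
    - {"x": -1.5, "y": -7.5, "z": 0, "yaw": 0, "hand": 0}
    - {"x": -1.5, "y": -7.5, "z": 0, "yaw": 0, "hand": 0}
    - {"x": -1.5, "y": -7.5, "z": 0, "yaw": 0, "hand": 0}

```text
clock: 19.38
position: [0.5747, -0.3578, 0.1947]
ee_rot: [-2.053, -2.378, -0.002]
force: [0.5, 0.6, -0.0]
width: 0.501
gripper_force: 0.0
```

Run:
```python
from look import *
look([("lid",0)])
for n in("scene","top"): look([("jar",.012),("ring",.02),("cup",.018),("lid",0)],n+"7",n)
```

```text
TCP [ 0.5747 -0.3578  0.1947] [-2.053e+00 -2.378e+00 -2.000e-03] t 19.375 w 0.5011470620218201
TCP [ 0.5749 -0.3573  0.1949] [-2.051e+00 -2.379e+00 -2.000e-03] t 19.475 w 0.49905517951043044
jar 0.95 [217.0, 164.0, 239.0, 193.0] [ 0.3434 -0.0522] 1.06
jar 0.84 [298.0, 215.0, 326.0, 250.0] [ 0.6276 -0.0069] 1.07
ring 0.78 [258.0, 252.0, 299.0, 294.0] [ 0.6468 -0.1419] 0.99
cup 0.57 [331.0, 190.0, 355.0, 218.0] [0.6103 0.1255] 1.05
cup 0.46 [322.0, 196.0, 357.0, 222.0] [0.6321 0.0933] 1.19
lid 0.96 [175.0, 301.0, 203.0, 324.0] [ 0.5711 -0.3639] 1.04
TCP [ 0.5744 -0.3587  0.1949] [2.053 2.377 0.   ] t 19.725 w 0.49789635297322515
jar 0.94 [285.0, 260.0, 316.0, 290.0] [ 0.3392 -0.0418] 1.05
jar 0.74 [267.0, 129.0, 296.0, 163.0] [ 0.6314 -0.0028] 1.06
ring 0.64 [321.0, 120.0, 366.0, 164.0] [ 0.6486 -0.1387] 1.21
ring 0.25 [75.0, 225.0, 136.0, 258.0] [0.4122 0.3791] 0.81
cup 0.98 [208.0, 134.0, 235.0, 170.0] [0.6113 0.131 ] 0.95
lid 0.66 [422.0, 162.0, 448.0, 191.0] [ 0.5748 -0.3583] 1.07
lid 0.57 [266.0, 131.0, 297.0, 159.0] [ 0.6462 -0.0035] 0.79
```

Emit:
apply_moves:
  motion:
    - {"x": -0.2, "y": -0.25, "z": -5, "yaw": 0, "hand": 0}
    - {"x": -0.2, "y": -0.25, "z": -10, "yaw": 0, "hand": 0}
    - {"x": -0.2, "y": -0.25, "z": -14, "yaw": 0, "hand": 0}
    - {"x": -0.2, "y": -0.25, "z": -16.5, "yaw": 0, "hand": 0}
    - {"x": -0.2, "y": -0.25, "z": -17.8, "yaw": 0, "hand": 0}
    - {"x": -0.2, "y": -0.25, "z": -17.8, "yaw": 0, "hand": 0}
    - {"x": -0.2, "y": -0.25, "z": -17.8, "yaw": 0, "hand": -1}
    - {"x": -0.2, "y": -0.25, "z": -17.8, "yaw": 0, "hand": -1}
    - {"x": -0.2, "y": -0.25, "z": -17.8, "yaw": 0, "hand": -1}
    - {"x": -0.2, "y": -0.25, "z": -17.8, "yaw": 0, "hand": -1}
  newtons: 20

```text
clock: 21.22
position: [0.5724, -0.3621, 0.0175]
ee_rot: [2.054, 2.376, 0.0]
force: [-1.7, 0.8, 4.7]
width: 0.208
gripper_force: 20.0
```

Emit:
apply_moves:
  motion:
    - {"x": 0, "y": 0, "z": 2, "yaw": 0, "hand": -1}
    - {"x": 0, "y": 0, "z": 7, "yaw": 0, "hand": -1}
    - {"x": 0, "y": 0, "z": 13, "yaw": 0, "hand": -1}
    - {"x": 0.5, "y": 4, "z": 16, "yaw": 0, "hand": -1}
    - {"x": 1.5, "y": 10, "z": 16, "yaw": 0, "hand": -1}
    - {"x": 2.5, "y": 16, "z": 16, "yaw": 0, "hand": -1}
    - {"x": 3.5, "y": 22, "z": 16, "yaw": 0, "hand": -1}
    - {"x": 4.5, "y": 28, "z": 15, "yaw": 0, "hand": -1}
    - {"x": 5.2, "y": 33, "z": 14, "yaw": 0, "hand": -1}
    - {"x": 5.65, "y": 35.5, "z": 13, "yaw": 0, "hand": -1}

```text
clock: 22.48
position: [0.6287, -0.0024, 0.1481]
ee_rot: [-2.05, -2.381, -0.003]
force: [0.2, -0.4, -0.9]
width: 0.207
gripper_force: 20.0
```

Emit:
apply_moves:
  motion:
    - {"x": 0, "y": 0, "z": 0, "yaw": 0, "hand": -1}
    - {"x": 0, "y": 0, "z": 0, "yaw": 0, "hand": -1}

```text
clock: 22.72
position: [0.6287, -0.0081, 0.1476]
ee_rot: [2.055, 2.375, -0.0]
force: [0.3, -1.4, -1.3]
width: 0.209
gripper_force: 20.0
```

Run:
```python
from look import *
look([("lid",.13),("jar",.012)],"w8")
look([("lid",.13),("jar",.012)],"s8","scene")
```

```text
TCP [ 0.6287 -0.0081  0.1476] [ 2.055  2.375 -0.   ] t 22.725 w 0.20939520379336707
lid 0.98 [231.0, 186.0, 331.0, 292.0] [0.6266 0.0034] 2.01
lid 0.34 [245.0, 169.0, 319.0, 202.0] [0.6236 0.0283] 7.17
jar 0.67 [248.0, 170.0, 320.0, 205.0] [0.626 0.019] 3.69
jar 0.65 [0.0, 162.0, 42.0, 227.0] [ 0.3475 -0.0394] 1.12
TCP [ 0.6287 -0.0087  0.1473] [ 2.057  2.373 -0.   ] t 22.875 w 0.2104277855293503
lid 0.64 [300.0, 211.0, 325.0, 226.0] [ 0.6335 -0.0195] 1.88
jar 0.71 [218.0, 162.0, 241.0, 194.0] [ 0.3422 -0.0512] 1.05
jar 0.71 [270.0, 125.0, 287.0, 151.0] [0.3169 0.1583] 1.06
```

View pics/w8.png

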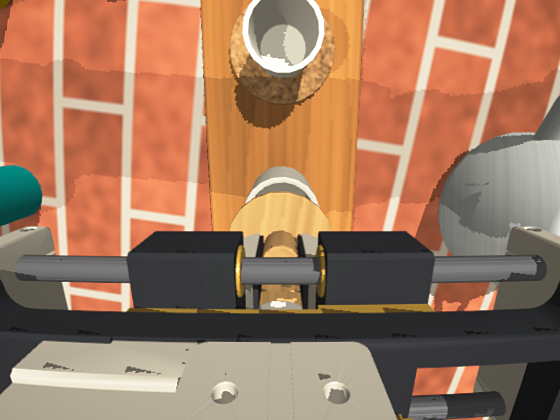

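Run:
```python
from look import *
cm=camera_model("wrist");im=cv2.imread("pics/w8.png");T=observe()["position"]
d=np.array([-.144,.9896])
# far edges along the board direction, row where the hulls end
def top(p,r,z): return min(proj(cm,[p[0]+r*np.cos(a),p[1]+r*np.sin(a),z])[1] for a in t)
def ext(p,r,z): q=[proj(cm,[p[0]+r*np.cos(a),p[1]+r*np.sin(a),z])[0] for a in t];return min(q),max(q)
lz=T[2]-.0175;print("TCP",T)
for e in(-.003,0,.003): print("lid dy",e,top(T[:2]+d*e,.032,lz+.012),ext(T[:2]+d*e,.032,lz+.012),top(T[:2]+d*e,.032,lz+.006))
for y in(-.009,-.005,-.001): print("jar y",y,top((.6295,y),.03,.087),ext((.6295,y),.03,.087))
c=im[150:240,220:345];cv2.imwrite("pics/w8c.png",cv2.resize(c,(750,540),interpolation=cv2.INTER_CUBIC))
```

```text
TCP [ 0.62861391 -0.00781889  0.14699758]
lid dy -0.003 199.7221774700869 (np.float64(227.72752867929498), np.float64(333.88465419840105)) 197.47227019492067
lid dy 0 194.6072450832159 (np.float64(227.49264767763603), np.float64(334.1274177445373)) 192.5198246314053
lid dy 0.003 189.44791297679004 (np.float64(227.25725371777781), np.float64(334.37071777484823)) 187.52605296699073
jar y -0.009 184.0248059993509 (np.float64(243.12046093352149), np.float64(319.92787258804105))
jar y -0.005 178.82672133243454 (np.float64(243.69896792572436), np.float64(320.8437907242368))
jar y -0.001 173.58521833734397 (np.float64(244.28382319899717), np.float64(321.76628862022056))
```

View pics/w8c.png

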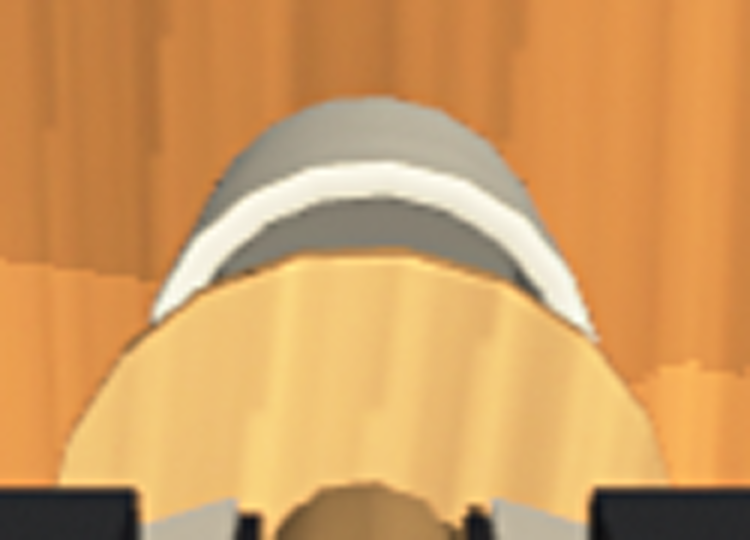

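The crop shows the jar rim's far edge at about row 177 and the lid's at about row 191–193. That means the lid has to go about 3 mm in +y and 1 mm in +x, then down.

Emit:
apply_moves:
  motion:
    - {"x": 0.1, "y": 0.25, "z": 0, "yaw": 0, "hand": -1}
    - {"x": 0.1, "y": 0.25, "z": 0, "yaw": 0, "hand": -1}
    - {"x": 0.1, "y": 0.25, "z": -2, "yaw": 0, "hand": -1}
    - {"x": 0.1, "y": 0.25, "z": -3.2, "yaw": 0, "hand": -1}
    - {"x": 0.1, "y": 0.25, "z": -3.8, "yaw": 0, "hand": -1}
    - {"x": 0.1, "y": 0.25, "z": -4.3, "yaw": 0, "hand": -1}
    - {"x": 0.1, "y": 0.25, "z": -4.6, "yaw": 0, "hand": -1}
    - {"x": 0.1, "y": 0.25, "z": -4.8, "yaw": 0, "hand": -1}
    - {"x": 0.1, "y": 0.25, "z": -4.8, "yaw": 0, "hand": -1}

```text
clock: 24.15
position: [0.6296, -0.0043, 0.0988]
ee_rot: [2.055, 2.376, 0.0]
force: [0.1, 0.5, -0.8]
width: 0.209
gripper_force: 20.0
```

Seating depth was reached without any push-back force. I'll release the lid and head for the jebena.

Emit:
apply_moves:
  motion:
    - {"x": 0, "y": 0, "z": 0, "yaw": 0, "hand": -0.3}
    - {"x": 0, "y": 0, "z": 0, "yaw": 0, "hand": 0}
    - {"x": 0, "y": 0, "z": 4, "yaw": 0, "hand": 0}
    - {"x": 0, "y": 2, "z": 9, "yaw": 10, "hand": 0.3}
    - {"x": -0.5, "y": 7, "z": 12, "yaw": 20, "hand": 0.3}
    - {"x": -1, "y": 12, "z": 15, "yaw": 30, "hand": 0.3}
    - {"x": -2, "y": 18, "z": 18, "yaw": 40, "hand": 0.3}
    - {"x": -3, "y": 24, "z": 20, "yaw": 50, "hand": 0.3}
    - {"x": -4, "y": 30, "z": 20, "yaw": 60, "hand": 0.3}
    - {"x": -5.1, "y": 36, "z": 20, "yaw": 62, "hand": 0.3}

```text
clock: 25.4
position: [0.5792, 0.354, 0.2994]
ee_rot: [0.534, 3.095, 0.001]
force: [1.6, -0.0, -0.0]
width: 0.649
gripper_force: 0.0
```

Emit:
apply_moves:
  motion:
    - {"x": 0, "y": 0.9, "z": 0, "yaw": 0, "hand": 0.3}
    - {"x": 0, "y": 0.9, "z": 0, "yaw": 0, "hand": 0.3}
    - {"x": 0, "y": 0.9, "z": 0, "yaw": 0, "hand": 0.3}

```text
clock: 25.78
position: [0.5803, 0.3593, 0.2987]
ee_rot: [0.541, 3.094, -0.002]
force: [0.3, 0.0, 0.2]
width: 0.65
gripper_force: 0.0
```

Run:
```python
from look import *
look([],"w9")
cm=camera_model("wrist");np.savez("w9.npz",**{k:np.array(v) for k,v in cm.items()})
for r in silhouettes("jebena","wrist")[:1]: print(r["p"],r["rect"])
for x in (.572,.578,.584): print(x,[proj(cm,[x,y,.19]).round(0).tolist() for y in(.36,.366,.372)])
look([("lid",.081),("jar",.012)],None,"scene")
look([("lid",.081),("jar",.012)],None,"top")
```

```text
TCP [0.5803 0.3593 0.2987] [ 5.410e-01  3.094e+00 -2.000e-03] t 25.775 w 0.6497600000672692
0.57 [244.2, 121.5, 324.4, 242.9]
0.572 [[278.0, 197.0], [284.0, 195.0], [290.0, 193.0]]
0.578 [[280.0, 203.0], [286.0, 201.0], [292.0, 199.0]]
0.584 [[282.0, 209.0], [288.0, 207.0], [295.0, 205.0]]
TCP [0.5803 0.3593 0.2988] [ 5.420e-01  3.094e+00 -1.000e-03] t 25.875 w 0.6530552658289583
lid 0.92 [300.0, 214.0, 324.0, 235.0] [ 0.6277 -0.0057] 1.08
jar 0.85 [267.0, 124.0, 286.0, 152.0] [0.3162 0.1589] 1.07
jar 0.84 [299.0, 231.0, 326.0, 248.0] [ 0.6424 -0.0242] 2.04
TCP [0.5798 0.3602 0.2989] [ 0.54   3.094 -0.   ] t 26.025 w 0.6464744199888866
lid 0.56 [269.0, 127.0, 298.0, 155.0] [ 0.6313 -0.0022] 1.09
jar 0.54 [269.0, 155.0, 291.0, 157.0] [ 0.6039 -0.001 ] 5.45
```

View pics/w9.png

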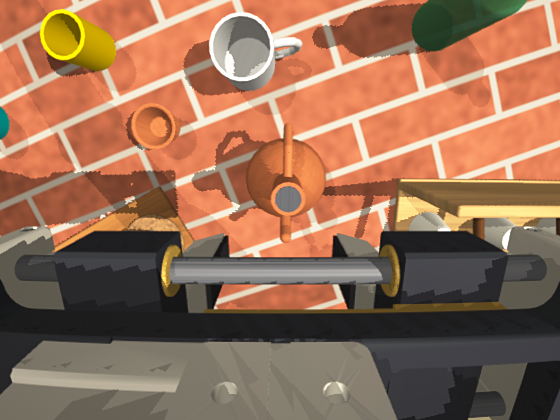

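The wrist view shows the neck top at (288,199), with the handle (288,125) and spout (287,240) in line with the image's vertical. So the closing line is along the jebena's y, as required.

Emit:
apply_moves:
  motion:
    - {"x": -0.15, "y": 0.4, "z": 0, "yaw": 0, "hand": 0.3}
    - {"x": -0.15, "y": 0.4, "z": -4, "yaw": 0, "hand": 0.3}
    - {"x": -0.15, "y": 0.4, "z": -8, "yaw": 0, "hand": 0.3}
    - {"x": -0.15, "y": 0.4, "z": -8, "yaw": 0, "hand": 0.3}
    - {"x": -0.15, "y": 0.4, "z": -8, "yaw": 0, "hand": 0.3}
  newtons: 35

```text
clock: 26.8
position: [0.578, 0.3663, 0.2204]
ee_rot: [0.537, 3.095, 0.003]
force: [0.4, 0.3, 0.7]
width: 0.648
gripper_force: 0.0
```

Run:
```python
from look import *
look([],"w10")
cm=camera_model("wrist");im=get_image("wrist");cm=camera_model("wrist")
m=(np.abs(im[...,0].astype(int)-im[...,2])<25)&(im[...,2]>60)&(im[...,2]<130);m[:150]=0;m[260:]=0;m[:,:240]=0;m[:,335:]=0
n,l,s,c=cv2.connectedComponentsWithStats(m.astype(np.uint8))
for i in range(1,n):
    if s[i,4]>60: print(s[i],c[i],at(cm,*c[i],.19).round(4))
print(observe()["position"],proj(cm,[*observe()["position"][:2],.19]))
cv2.imwrite("pics/w10c.png",cv2.resize(im[120:270,180:380],(800,600),interpolation=cv2.INTER_CUBIC))
```

```text
TCP [0.578  0.3663 0.2204] [5.370e-01 3.095e+00 3.000e-03] t 26.8 w 0.6479106608538965
[264 213  36  32 866] [281.68360277 228.44457275] [0.5753 0.3686 0.19  ]
[240 257  95   3 111] [288.         258.81981982] [0.5979 0.3653 0.19  ]
[0.57822728 0.36646306 0.22097402] [280.10901173 233.25822059]
```

View pics/w10c.png

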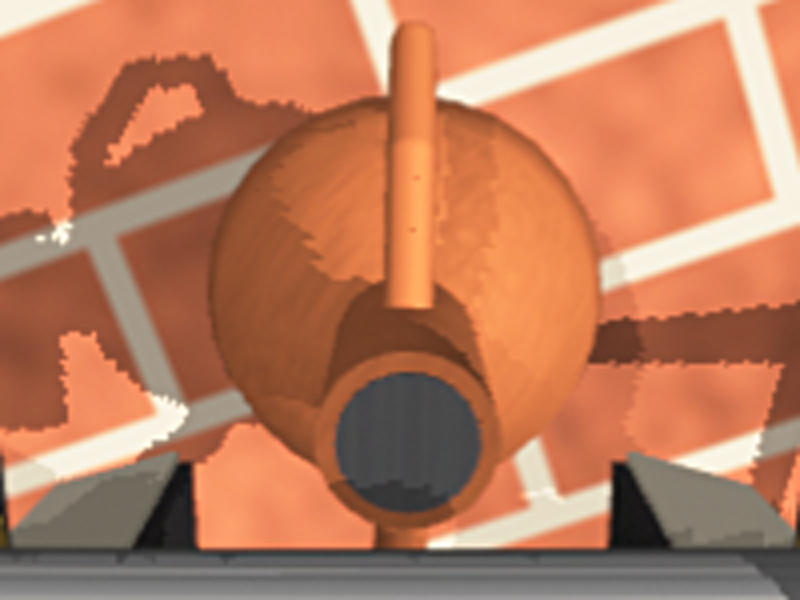

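The neck mouth is centred at about (282,229), which gives (0.575, 0.369). I'll centre on it, descend and grip.

Emit:
apply_moves:
  motion:
    - {"x": -0.25, "y": 0.2, "z": -1, "yaw": 0, "hand": 0.3}
    - {"x": -0.25, "y": 0.2, "z": -4, "yaw": 0, "hand": 0.3}
    - {"x": -0.25, "y": 0.2, "z": -6.5, "yaw": 0, "hand": 0.3}
    - {"x": -0.25, "y": 0.2, "z": -7.6, "yaw": 0, "hand": 0.3}
    - {"x": -0.25, "y": 0.2, "z": -7.6, "yaw": 0, "hand": 0.3}
    - {"x": -0.25, "y": 0.2, "z": -7.6, "yaw": 0, "hand": -0.2}
    - {"x": -0.25, "y": 0.2, "z": -7.6, "yaw": 0, "hand": -0.6}
    - {"x": -0.25, "y": 0.2, "z": -7.6, "yaw": 0, "hand": -0.6}
    - {"x": -0.25, "y": 0.2, "z": -7.6, "yaw": 0, "hand": -0.6}
    - {"x": -0.25, "y": 0.2, "z": -7.6, "yaw": 0, "hand": -0.6}
  newtons: 35

```text
clock: 28.15
position: [0.5754, 0.3679, 0.1433]
ee_rot: [0.537, 3.095, 0.002]
force: [0.1, 1.3, 3.4]
width: 0.344
gripper_force: 35.0
```

Emit:
apply_moves:
  motion:
    - {"x": 0, "y": 0, "z": 1, "yaw": 0, "hand": -0.6}
    - {"x": 0, "y": 0, "z": 3, "yaw": 0, "hand": -0.6}
    - {"x": 0, "y": 0, "z": 6, "yaw": 0, "hand": -0.6}
    - {"x": 0, "y": 0, "z": 9, "yaw": 0, "hand": -0.6}
    - {"x": 0, "y": 0, "z": 12, "yaw": 0, "hand": -0.6}
    - {"x": 0, "y": -3, "z": 15, "yaw": 0, "hand": -0.6}
    - {"x": 0, "y": -7, "z": 16, "yaw": 0, "hand": -0.6}
    - {"x": 0, "y": -11, "z": 16, "yaw": 0, "hand": -0.6}
    - {"x": 0, "y": -15, "z": 16, "yaw": 0, "hand": -0.6}
    - {"x": 0, "y": -19, "z": 16, "yaw": 0, "hand": -0.6}

```text
clock: 29.4
position: [0.5748, 0.1761, 0.3039]
ee_rot: [0.537, 3.095, -0.0]
force: [0.3, 0.1, -4.9]
width: 0.346
gripper_force: 35.0
```

Emit:
apply_moves:
  motion:
    - {"x": 0, "y": -4, "z": 0, "yaw": 0, "hand": -0.6}
    - {"x": 1, "y": -8, "z": 0, "yaw": 0, "hand": -0.6}
    - {"x": 2, "y": -12, "z": 0, "yaw": 0, "hand": -0.6}
    - {"x": 3, "y": -16, "z": 0, "yaw": 0, "hand": -0.6}
    - {"x": 4, "y": -20, "z": 0, "yaw": 0, "hand": -0.6}
    - {"x": 5, "y": -24, "z": 0, "yaw": 0, "hand": -0.6}
    - {"x": 6, "y": -27.5, "z": 0, "yaw": 0, "hand": -0.6}
    - {"x": 7, "y": -30, "z": 0, "yaw": 0, "hand": -0.6}
    - {"x": 7.2, "y": -31.6, "z": 0, "yaw": 0, "hand": -0.6}
    - {"x": 7.2, "y": -31.6, "z": 0, "yaw": 0, "hand": -0.6}

```text
clock: 30.65
position: [0.6468, -0.1395, 0.3029]
ee_rot: [-0.539, -3.095, 0.0]
force: [0.6, 0.4, -4.1]
width: 0.344
gripper_force: 35.0
```

Emit:
apply_moves:
  motion:
    - {"x": 0, "y": 0, "z": -2, "yaw": 0, "hand": -0.6}
    - {"x": 0, "y": 0, "z": -5, "yaw": 0, "hand": -0.6}
    - {"x": 0, "y": 0, "z": -7, "yaw": 0, "hand": -0.6}
    - {"x": 0, "y": 0, "z": -7, "yaw": 0, "hand": -0.6}
    - {"x": 0, "y": 0, "z": -7, "yaw": 0, "hand": -0.6}

```text
clock: 31.28
position: [0.6476, -0.1374, 0.2342]
ee_rot: [0.535, 3.094, 0.001]
force: [0.2, 0.6, -3.8]
width: 0.341
gripper_force: 35.0
```

Run:
```python
from look import *
look([("ring",.02)],"s11","scene")
a=cv2.imread("pics/s11.png")[180:310,230:360]
T=get_image("top");cv2.imwrite("pics/t11.png",T)
b=T[95:195,280:400]
o=np.zeros((400,800,3),np.uint8);o[:,:400]=cv2.resize(a,(400,400));o[:333,400:]=cv2.resize(b,(400,333));cv2.imwrite("pics/c11.png",o)
```

```text
TCP [ 0.6476 -0.1374  0.2342] [5.350e-01 3.094e+00 1.000e-03] t 31.275 w 0.34103502390765983
ring 0.7 [258.0, 264.0, 298.0, 294.0] [ 0.6626 -0.1564] 1.72
```

View pics/c11.png

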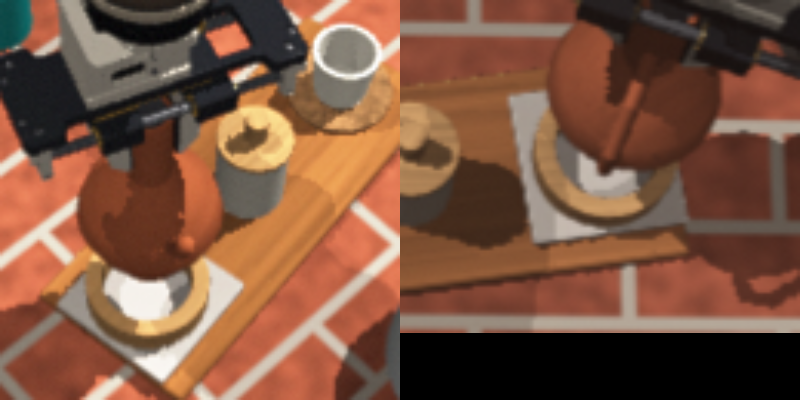

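Both views show the jebena upright and centred above the ring, which sits on the tile. The lid is seated on the jar. I'll lower slowly.

Emit:
apply_moves:
  motion:
    - {"x": -0.05, "y": -0.15, "z": 0, "yaw": 0, "hand": -0.6}
    - {"x": -0.05, "y": -0.15, "z": -2, "yaw": 0, "hand": -0.6}
    - {"x": -0.05, "y": -0.15, "z": -3.5, "yaw": 0, "hand": -0.6}
    - {"x": -0.05, "y": -0.15, "z": -4.5, "yaw": 0, "hand": -0.6}
    - {"x": -0.05, "y": -0.15, "z": -5.2, "yaw": 0, "hand": -0.6}
    - {"x": -0.05, "y": -0.15, "z": -5.8, "yaw": 0, "hand": -0.6}
    - {"x": -0.05, "y": -0.15, "z": -6.3, "yaw": 0, "hand": -0.6}
    - {"x": -0.05, "y": -0.15, "z": -6.7, "yaw": 0, "hand": -0.6}
    - {"x": -0.05, "y": -0.15, "z": -6.7, "yaw": 0, "hand": -0.6}

```text
clock: 32.55
position: [0.6465, -0.1401, 0.1655]
ee_rot: [-0.537, -3.095, 0.0]
force: [-0.9, 0.4, -4.3]
width: 0.344
gripper_force: 35.0
```

Emit:
apply_moves:
  motion:
    - {"x": 0, "y": 0, "z": -0.15, "yaw": 0, "hand": -0.6}
    - {"x": 0, "y": 0, "z": -0.25, "yaw": 0, "hand": -0.6}
    - {"x": 0, "y": 0, "z": -0.25, "yaw": 0, "hand": -0.6}

```text
clock: 32.92
position: [0.6467, -0.1401, 0.1633]
ee_rot: [0.537, 3.095, 0.0]
force: [0.3, 0.1, -4.1]
width: 0.343
gripper_force: 35.0
```

Emit:
apply_moves:
  motion:
    - {"x": 0, "y": 0, "z": -0.1, "yaw": 0, "hand": -0.6}
    - {"x": 0, "y": 0, "z": -0.15, "yaw": 0, "hand": -0.6}
    - {"x": 0, "y": 0, "z": -0.15, "yaw": 0, "hand": -0.6}

```text
clock: 33.3
position: [0.6471, -0.14, 0.1632]
ee_rot: [0.537, 3.094, -0.0]
force: [-2.7, 0.4, 6.0]
width: 0.346
gripper_force: 35.0
```

Contact with the tile: the force changed from -4 N to +6 N. Releasing and retreating.

Emit:
apply_moves:
  motion:
    - {"x": 0, "y": 0, "z": 0, "yaw": 0, "hand": -0.1}
    - {"x": 0, "y": 0, "z": 0, "yaw": 0, "hand": 0.3}
    - {"x": 0, "y": 0, "z": 0, "yaw": 0, "hand": 0.3}
    - {"x": 0, "y": 0, "z": 3, "yaw": 0, "hand": 0.3}
    - {"x": 0, "y": 0, "z": 8, "yaw": 0, "hand": 0.3}
    - {"x": -4, "y": 0, "z": 12, "yaw": 0, "hand": 0.3}
    - {"x": -10, "y": -5, "z": 12, "yaw": 0, "hand": 0.3}
    - {"x": -15, "y": -10, "z": 12, "yaw": 0, "hand": 0.3}
    - {"x": -20, "y": -15, "z": 12, "yaw": 0, "hand": 0.3}
    - {"x": -24, "y": -20, "z": 12, "yaw": 0, "hand": 0.3}

```text
clock: 34.55
position: [0.4269, -0.316, 0.282]
ee_rot: [0.537, 3.095, -0.001]
force: [0.7, -1.7, 0.4]
width: 0.647
gripper_force: 0.0
```

Run:
```python
from look import *
look([("lid",.081),("cup",.018),("incense",0)],"s12","scene")
look([("lid",.081),("cup",.018),("incense",0)],"t12","top")
a=cv2.imread("pics/s12.png")[160:310,235:385];b=cv2.imread("pics/t12.png")[95:195,190:380]
o=np.zeros((400,800,3),np.uint8);o[:,:400]=cv2.resize(a,(400,400),interpolation=cv2.INTER_CUBIC);o[:210,400:]=cv2.resize(b,(400,210),interpolation=cv2.INTER_CUBIC);cv2.imwrite("pics/c12.png",o)
```

```text
TCP [ 0.4269 -0.316   0.282 ] [ 5.370e-01  3.095e+00 -1.000e-03] t 34.55 w 0.6473854561318642
lid 0.72 [299.0, 217.0, 324.0, 237.0] [ 0.6273 -0.0054] 1.02
cup 0.75 [332.0, 187.0, 354.0, 218.0] [0.6102 0.1268] 1.06
incense 0.64 [313.0, 144.0, 336.0, 166.0] [0.4422 0.2212] 1.34
incense 0.2 [333.0, 107.0, 367.0, 137.0] [0.396 0.391] 0.52
TCP [ 0.4275 -0.3161  0.2818] [ 0.543  3.094 -0.   ] t 34.75 w 0.6525033302988092
lid 0.82 [270.0, 126.0, 299.0, 154.0] [ 0.6319 -0.0024] 1.11
incense 0.88 [166.0, 211.0, 196.0, 240.0] [0.4524 0.2233] 1.2
```

View pics/c12.png

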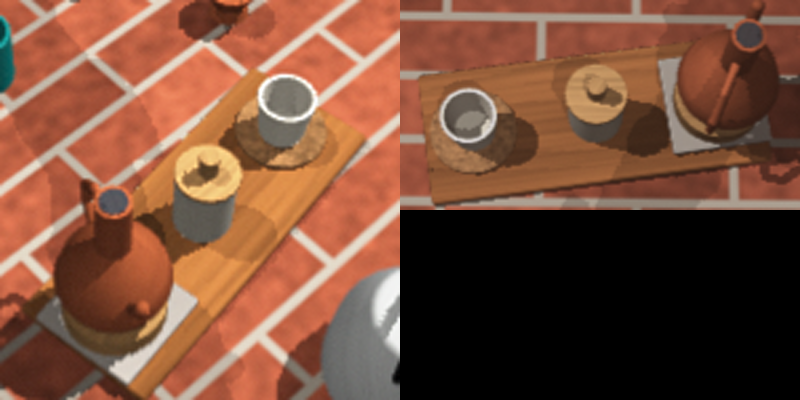

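Everything stands upright in place: the jebena is in the ring on the tile, the lidded jar is in the middle and the cup is on the coaster. Handing in.

```bash
python3 -c "
from h import *
print(sign_off())"
```

```text
the job is handed in; nothing more can be done
None
```

I laid out the coffee service and handed it in at about 35 s of the 141 s limit, and the last pictures show everything upright and in place. The verdict itself was not returned.

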